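Weight the mended book with the bailed can

ROBOT

A 6-joint arm with a two-finger parallel gripper is mounted at the origin on the work surface. World frame = base frame: x ahead of the robot, y to its left, z up, the work surface at z = 0. Lengths are in m, angles in rad, forces in N, time in s.
With the tool pointing down it reaches from about 0.3 to 0.775 m from the base axis. Payload 14.6 kg.
Tool frame: the origin (TCP) lies on the centre line of the jaws, within the pads' length; the fingertips stand 25 mm ahead of it and the grasp point (between the pads) lies 6 mm ahead of it (ctrl.tip_reach is the distance from the TCP to the fingertips, in m); z points along the fingers, y is the line along which they close (so a half turn about z gives the same grasp; the last joint's range is limited). The gripper opens to 94 mm and grips with 3 to 60 N. Pads are 16 mm wide; open, the fingers measure 119 mm over their backs; the gripper's body (75 mm by 177 mm) begins 78 mm behind the grasp point.
Start: joints at [-1.393, 0.3, 1.521, -0, 1.321, -0.067], TCP at [0.133, -0.534, 0.23] pointing down, gripper open.
Joint ranges: [-3.03, 3.03], [-0.79, 2.21], [0.23, 2.52], [-1.04, 4.18], [0, 3.07], [-2.55, 2.55]. Speed limits (rad/s): [2.22, 2.22, 2.57, 3.14, 3.14, 3.14].

INTERFACE

Orientations are given as [roll, pitch, yaw] about the fixed x, y, z axes, in that order (R = Rz(yaw) Ry(pitch) Rx(roll)).
In Python, from station import ctrl gives the robot as it stands. The module is installed in compiled form; this text tells all that it offers.
- The arm moves only by the tool apply_moves, never from a script. Its argument "deltas" is a list of rows, each a list of 7 numbers: the closure in counts, from 0 (fully open) to 255 (shut), then the shift along the world's x, y, z in cm, then the turn, a rotation vector about the world's x, y, z in rad. In form: [[jaw, tx, ty, tz, ax, ay, az], ...]. A call has 1 to 10 rows; each row shifts and turns the commanded pose from where the row before left it; what a row does not reach is not made up. A row lasts 1/10 s, in which the tool goes at most 50 mm and 8.59 degrees, less where a joint would pass 70% of its speed; a pose out of reach is approached as far as the arm can. A call with a gripper value outside its range is refused whole. The fingers move at their own pace and stop on an object; "grip_force" is the grip in N (left out, the last holds). Time passes only in rows, so rows that do not move let the fingers close. It gives the time, the measured TCP pose, the force, the opening and the grip force at its end, in the units of the state.
- ctrl.get_obs(): the state, without advancing time (a new reading comes with each control period).
- ctrl.camera(name): name is "scene" or "top" or "wrist"; returns a dict with "img" (420x560x3 uint8, red, green, blue), "K" (3x3 intrinsics, pixels), "pose" (4x4, takes a point from camera to world coordinates); the wrist camera has in their place "hand_eye" (4x4, takes a point from camera to tool coordinates, whose origin is the TCP and whose axes are the flange's). Camera axes: x right, y up, looking along -z (the intrinsics and any distortion apply to the point x, -y, -z); pixel columns grow to the right and rows downward; lengths in m; the calibration is good to about 2 mm. A picture is of the moment at which its call begins: read the wrist's pose just before it. There is no depth.
- ctrl.hand_in(): hands the job in; it is judged then, once.
The state is a dict: "time_s": time; "qpos": joint angles; "joint_vel": joint speeds; "tau": joint torques, N m; "ee_pos": TCP position; "eef_rot": TCP orientation; "force": force on the tool from outside, world axes, zero at the start; "moment": the same for the moment, N m; "grip_width": finger opening in m; "grip_force": force on a finger pad.
Only numpy, scipy, OpenCV 4.12 (cv2) and the standard library are available. Lean on these libraries where they do the work, as an engineer would, in place of code of your own. Each camera call takes 0.05 s, during which the arm holds its last target. There are 200 camera calls.

TASK

Swing the folded-down wire bail of the steel weight can upright while the can still stands on the table, then lift the can by the bail and carry it over to the book being mended. Lower it gently onto the pressing board so that it stands upright with its whole base on the round green felt pad, and let go. Do not tip the can over, shift the book or board, or disturb the tube, the jar and the spatula.

Things in the scene. Friction and masses are not known exactly. Their poses are not given: they have to be found in the camera images.
- can: The closed steel weight can (blue band, shot inside, 0.5 to 0.85 kg), 84 mm across (87 over the lid) and 86 mm high, loose, standing on the table. Origin: centre of its underside, z up. The wire bail hinges on an axis along the can's y, 68 mm above the underside, over the can's centre; folded down, the bail reaches out to the can's -x side. Its legs run 50 mm to either side of the centre. The can is too wide to grasp.
- bail (a joint): Angle of the bail (rad) above level: about -0.3 to 0 when folded down on the can's -x side, 0 level, 1.57 upright over the can; growing as it is raised, stops at -0.5 and 3.64. The hinge is a little stiff (0.06 N m): the bail stays where it is left.
- bail_grip (a point): Centre of the bail's wooden grip: a round roller 13 mm in diameter and 64 mm long, parallel to the can's y, 100 mm from the bail's hinge axis. It turns freely on the wire, so it can be held while the bail swings and the can hangs plumb. With the bail upright it lies 168 mm above the can's underside. The clear space between roller and can wall is about 47 to 51 mm when folded. Its axes: y along the roller, -x from the hinge out to the roller.
- book: Thick brown leather book being mended, 250 x 190 x 50 mm, 1.8 kg, loose, lying flat on the table. Origin: centre of its underside; x along the 250 mm side, z up.
- board: Wooden pressing board, 200 x 150 x 9 mm, 0.35 kg, loose on top of the book (underside 50 mm above the table). Origin: centre of its underside; x along the 200 mm side.
- pad (a point): Centre of the top of the round green felt pad fixed to the middle of the board: 108 mm in diameter, 3 mm thick, its top 62 mm above the table.
- tube: Bystander: short tan cardboard tube with orange ends and a blue band, standing, 79 mm across, 110 mm high. Origin: centre of its underside.
- jar: Bystander: small closed glue jar, 54 mm across, 60 mm high. Origin: centre of its underside.
- spatula: Bystander: spatula 190 mm long, lying flat along its own x. Origin: on its underside near the middle.
Mind the look-alikes: they are no part of the job. Of the things like the board, leave any that is black; of the rest the smaller one is meant.

How it is judged:
By the outcome, as a careful person would: the job done as asked, in the order asked, and still so for the second after the job is handed in, with the robot touching nothing.
It also fails if it takes over 59 s, if anything falls off the work surface, if the arm or the gripper's body presses on something with over 40 N, if the wrist force passes 120 N, or if a joint passes its speed limit or range.

## Working session

There is one attempt and no reset: what is moved stays moved. The work goes in short steps, Python scripts to look and compute and a tool call to move; the robot and the scene stay as the last step left them, time stands still between calls to the robot, and variables do not carry over. Pictures are saved under pics/ and viewed, at most 10 in all, crops included, and the job is handed in when it is done.

Besides the shell and the picture viewer there is one more tool, called after ">>>" by a JSON object that holds its "api" and its "payload". apply_moves: Moves the arm, as the interface text tells. Its arguments: {"type":"object","properties":{"deltas":{"type":"array"},"grip_force":{"type":"number"}},"required":["deltas"]}

```bash
mkdir -p pics; python3 - <<'E'
from station import ctrl
import cv2,numpy as np
o=ctrl.get_obs();print(o)
for n in("scene","top"):
    c=ctrl.camera(n);cv2.imwrite(f"pics/{n}0.png",c["img"][:,:,::-1]);np.savez(f"{n}.npz",**{k:c[k] for k in("img","K","pose")});print(c.keys(),c["K"],c["pose"])
c=ctrl.camera("wrist");print(c.keys(),c["K"],c["hand_eye"]);print(ctrl.tip_reach)
E
```

```text
{'time_s': 0.0, 'qpos': array([-1.39260000e+00,  3.00472846e-01,  1.52156482e+00,  1.56735207e-05,
        1.32067947e+00, -6.65804767e-02]), 'joint_vel': array([ 0.0012858 , -0.00054958, -0.00191538, -0.00089244, -0.00097865,
       -0.00221162]), 'tau': array([ 2.63037065e-03, -5.31800687e+01, -3.52735198e+01,  7.09642796e-02,
        2.43620243e-02, -8.86244379e-05]), 'ee_pos': array([ 0.13325855, -0.53338301,  0.22989223]), 'eef_rot': array([-3.14047168e+00, -8.99607838e-05,  2.44772870e-01]), 'force': array([-0.24559026, -0.01188336, -0.19092309]), 'moment': array([-0.03364865,  0.04988172, -0.02473345]), 'grip_force': 0.0, 'grip_width': 0.093817769135392}
dict_keys(['img', 'K', 'pose']) [[405.79218712   0.         275.47544421]
 [  0.         405.79218712 213.48481362]
 [  0.           0.           1.        ]] [[ 0.78716232 -0.52728515  0.31991538  0.82805209]
 [ 0.61667006  0.66476624 -0.42166797 -0.34949159]
 [ 0.00967032  0.52920337  0.84843991  0.92587673]
 [ 0.          0.          0.          1.        ]]
dict_keys(['img', 'K', 'pose']) [[495.54640784   0.         275.60808699]
 [  0.         495.54640784 210.09918997]
 [  0.           0.           1.        ]] [[ 0.02762281  0.98650232 -0.1614006   0.29271919]
 [-0.99954275  0.02527171 -0.01660206  0.04974104]
 [-0.0122991   0.16178539  0.98674932  1.42538113]
 [ 0.          0.          0.          1.        ]]
dict_keys(['img', 'K', 'hand_eye']) [[366.29232414   0.         281.4058817 ]
 [  0.         366.29232414 207.80312472]
 [  0.           0.           1.        ]] [[-7.21888816e-04  9.63944419e-01  2.66102680e-01  7.78323798e-02]
 [ 9.99998578e-01  1.10151110e-03 -1.27735538e-03 -3.52694549e-04]
 [-1.52441464e-03  2.66101379e-01 -9.63943843e-01 -1.53857254e-01]
 [ 0.00000000e+00  0.00000000e+00  0.00000000e+00  1.00000000e+00]]
0.025
```

View pics/scene0.png

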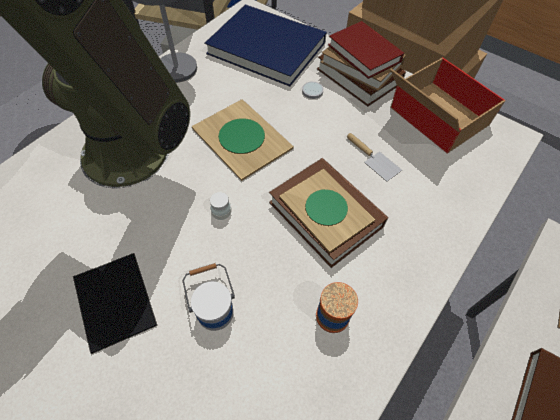

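View pics/top0.png

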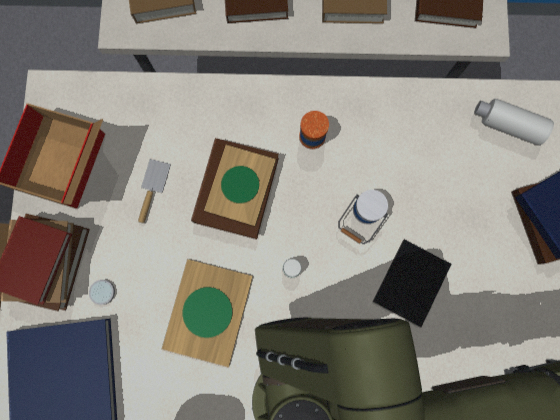

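The scene view shows the can's lid at (211,297) with its roller at (203,269), and the target pad at (327,207). In the top view the lid is at (371,206), the roller at (352,237), the pad on the book at (240,184), the jar at (292,268) and the tube at (314,130).

```bash
cat >h.py <<'E'
import cv2,numpy as np
def ray(c,u,v):
    K,P=c["K"],c["pose"];d=np.array([(u-K[0,2])/K[0,0],-(v-K[1,2])/K[1,1],-1.])
    return P[:3,3],P[:3,:3]@d
def plane(c,u,v,z):
    o,d=ray(c,u,v);return o+d*(z-o[2])/d[2]
def tri(a,b):
    (o,d),(p,e)=a,b
    s=np.linalg.lstsq(np.c_[d,-e],p-o,rcond=None)[0];x=o+d*s[0];y=p+e*s[1]
    return (x+y)/2,np.linalg.norm(x-y)
def blob(img,lo,hi,seed,r):
    h=cv2.cvtColor(img,cv2.COLOR_RGB2HSV);m=cv2.inRange(h,np.array(lo),np.array(hi))
    w=np.zeros_like(m);cv2.circle(w,seed,r,255,-1);m&=w
    cs=cv2.findContours(m,cv2.RETR_EXTERNAL,cv2.CHAIN_APPROX_NONE)[0]
    c=max(cs,key=cv2.contourArea);return c
E
python3 - <<'E'
from h import *
S,T=np.load("scene.npz"),np.load("top.npz")
S,T=[{k:x[k] for k in x} for x in(S,T)]
def cen(c): M=cv2.moments(c);return M["m10"]/M["m00"],M["m01"]/M["m00"]
g=[]
for n,c,pad,rol,lid in(("S",S,(327,207),(203,269),(211,297)),("T",T,(240,184),(352,237),(371,206))):
    h=cv2.cvtColor(c["img"],cv2.COLOR_RGB2HSV);print(n,h[pad[1],pad[0]],h[rol[1],rol[0]],h[lid[1],lid[0]])
    p=blob(c["img"],(55,80,30),(95,255,255),pad,30); P=np.array([plane(c,*q[0],.062) for q in p]);
    (x,y),r=cv2.minEnclosingCircle(P[:,:2].astype(np.float32));print("pad",x,y,r)
    q=blob(c["img"],(3,90,40),(18,255,255),rol,22);print("rol",cv2.minAreaRect(q),cen(q));g.append((ray(c,*cen(q)),ray(c,*cen(p))))
    bx=cv2.boxPoints(cv2.minAreaRect(q));print([plane(c,*b,.06)[:2].round(4) for b in bx])
    cv2.imwrite(f"pics/crop{n}.png",cv2.resize(c["img"][lid[1]-50:lid[1]+50,lid[0]-50:lid[0]+50,::-1],(600,600),interpolation=cv2.INTER_CUBIC))
    for t in (((0,0,150),(180,60,255)),((95,0,150),(130,70,255))):
        l=blob(c["img"],*t,lid,24);e=cv2.fitEllipse(l);print("lid",e,plane(c,*e[0],.086))
print(tri(g[0][0],g[1][0]),tri(g[0][1],g[1][1]))
E
```

```text
S [ 72 124 140] [ 13 137 134] [ 60   1 216]
pad 0.5902296304702759 0.1764652580022812 0.05334401875734329
rol ((202.44496154785156, 268.8164978027344), (4.310218334197998, 26.81913948059082), 73.3007583618164) (202.34302325581396, 268.8662790697674)
[array([ 0.441 , -0.1654]), array([ 0.4742, -0.1143]), array([ 0.4836, -0.1203]), array([ 0.4505, -0.171 ])]
lid ((210.7670135498047, 297.0193176269531), (42.384620666503906, 45.86542892456055), 43.05095291137695) [ 0.53298211 -0.18615604  0.086     ]Traceback (most recent call last):
  File "<stdin>", line 14, in <module>
cv2.error: OpenCV(4.12.0) /io/opencv/modules/imgproc/src/shapedescr.cpp:361: error: (-201:Incorrect size of input array) There should be at least 5 points to fit the ellipse in function 'fitEllipseNoDirect'
```

```bash
cd pics; python3 -c "
import cv2,numpy as np
a,b=cv2.imread('cropS.png'),cv2.imread('cropT.png');cv2.imwrite('crop.png',cv2.resize(np.hstack([a,b]),(800,400)))"
```

```text
[ WARN:0@0.018] global loadsave.cpp:275 findDecoder imread_('cropT.png'): can't open/read file: check file path/integrity
Traceback (most recent call last):
ValueError: all the input arrays must have same number of dimensions, but the array at index 0 has 3 dimension(s) and the array at index 1 has 1 dimension(s)
```

```bash
python3 - <<'E'
from h import *
S,T=[{k:x[k] for k in x} for x in(np.load("scene.npz"),np.load("top.npz"))]
def cen(c): M=cv2.moments(c);return M["m10"]/M["m00"],M["m01"]/M["m00"]
g=[];cr=[]
for n,c,pad,rol,lid in(("S",S,(327,207),(203,269),(211,297)),("T",T,(240,184),(352,237),(371,206))):
    p=blob(c["img"],(55,80,30),(95,255,255),pad,30); P=np.array([plane(c,*q[0],.062) for q in p]);
    (x,y),r=cv2.minEnclosingCircle(P[:,:2].astype(np.float32));print("pad",x,y,r)
    q=blob(c["img"],(3,90,40),(18,255,255),rol,22);print("rol",cv2.minAreaRect(q),cen(q));g.append((ray(c,*cen(q)),ray(c,*cen(p))))
    bx=cv2.boxPoints(cv2.minAreaRect(q));print([plane(c,*b,.05)[:2].round(4) for b in bx])
    cr.append(cv2.resize(c["img"][lid[1]-50:lid[1]+50,lid[0]-50:lid[0]+50,::-1],(400,400),interpolation=cv2.INTER_CUBIC))
    h=cv2.cvtColor(c["img"],cv2.COLOR_RGB2HSV);print(h[lid[1],lid[0]-36:lid[0]+36:3].tolist())
cv2.imwrite("pics/crop.png",np.hstack(cr))
print(tri(g[0][0],g[1][0]),tri(g[0][1],g[1][1]))
E
```

```text
pad 0.5902296304702759 0.1764652580022812 0.05334401875734329
rol ((202.44496154785156, 268.8164978027344), (4.310218334197998, 26.81913948059082), 73.3007583618164) (202.34302325581396, 268.8662790697674)
[array([ 0.4365, -0.1633]), array([ 0.4701, -0.1116]), array([ 0.4796, -0.1177]), array([ 0.4461, -0.1689])]
[[23, 11, 215], [23, 11, 212], [27, 13, 203], [18, 19, 134], [15, 8, 129], [21, 12, 207], [120, 1, 216], [30, 1, 215], [0, 1, 214], [30, 1, 216], [60, 1, 215], [0, 0, 216], [60, 1, 216], [30, 1, 214], [30, 2, 215], [40, 4, 216], [60, 1, 215], [0, 0, 213], [30, 1, 220], [110, 20, 39], [19, 13, 218], [19, 13, 209], [18, 12, 208], [19, 13, 213]]
pad 0.587701141834259 0.17573416233062744 0.05340113118290901
rol ((350.69232177734375, 234.96151733398438), (22.188007354736328, 3.60555100440979), 33.6900634765625) (350.8346253229974, 235.0956072351421)
[array([ 0.4652, -0.1096]), array([ 0.4738, -0.1151]), array([ 0.4407, -0.1665]), array([ 0.4321, -0.161 ])]
[[24, 13, 194], [18, 17, 195], [27, 13, 195], [16, 17, 193], [19, 15, 181], [23, 19, 165], [105, 11, 89], [102, 13, 98], [108, 7, 195], [105, 8, 193], [115, 8, 193], [108, 7, 193], [109, 10, 196], [114, 7, 194], [108, 7, 193], [108, 7, 192], [107, 9, 191], [124, 9, 191], [19, 17, 117], [19, 18, 115], [18, 17, 195], [19, 19, 192], [21, 13, 197], [25, 14, 195]]
(array([ 0.45388793, -0.13918174,  0.04132597]), np.float64(0.0011731258032699637)) (array([0.58916417, 0.17691545, 0.05767186]), np.float64(0.0023437758059693527))
```

View pics/crop.png

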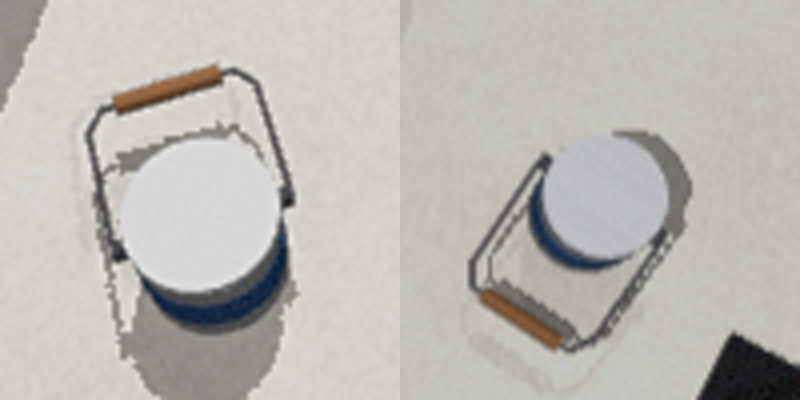

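```bash
python3 - <<'E'
from h import *
S,T=[{k:x[k] for k in x} for x in(np.load("scene.npz"),np.load("top.npz"))]
for n,c,lid,lo,hi in(("S",S,(211,297),(0,0,190),(180,7,255)),("T",T,(371,206),(90,0,150),(135,60,255))):
    p=blob(c["img"],lo,hi,lid,27);p=cv2.convexHull(p);P=np.array([plane(c,*q[0],.086) for q in p])[:,:2].astype(np.float32)
    print(n,cv2.minEnclosingCircle(P),cv2.fitEllipse(P) )
for n,c,pad,rol in(("S",S,(327,207),(203,269)),("T",T,(240,184),(352,237))):
  q=blob(c["img"],(3,90,40),(18,255,255),rol,22);M=cv2.moments(q)
  for z in(.038,.045,.052):print(n,z,plane(c,M["m10"]/M["m00"],M["m01"]/M["m00"],z))
# spots: jar, tube approx
print("jar",plane(T,292,267,.06),"tube",plane(T,314,124,.11),"blk",plane(T,412,283,0))
for u,v in((219,139),(279,154),(257,237),(193,222)):print("book",plane(T,u,v,.05))
E
```

```text
S ((0.5364643335342407, -0.19046896696090698), 0.043108128011226654) ((0.5365766286849976, -0.1906936764717102), (0.08404706418514252, 0.08530160039663315), 169.3826904296875)
T ((0.533991813659668, -0.19125612080097198), 0.04288202151656151) ((0.5339353680610657, -0.19081996381282806), (0.08419326692819595, 0.08469319343566895), 59.6738395690918)
S 0.038 [ 0.45282852 -0.13791472  0.038     ]
S 0.045 [ 0.45578678 -0.13958279  0.045     ]
S 0.052 [ 0.45874503 -0.14125085  0.052     ]
T 0.038 [ 0.45394276 -0.14012146  0.038     ]
T 0.045 [ 0.45312931 -0.13916351  0.045     ]
T 0.052 [ 0.45231586 -0.13820556  0.052     ]
jar [0.35929552 0.02345376 0.06      ] tube [ 0.751847   -0.02763286  0.11      ] blk [ 0.32628537 -0.31889297  0.        ]
book [0.7212659  0.24188115 0.05      ]
book [0.68078431 0.06766443 0.05      ]
book [0.44035275 0.12267072 0.05      ]
book [0.47790255 0.30381344 0.05      ]
```

Two views agree within about 3 mm: can (0.535, -0.191), roller (0.4545, -0.139, 0.045), 96 mm apart against an expected 97. That puts the bail at -0.23 rad, the can's yaw at about -32° and the pad at (0.589, 0.176). Next I move over the roller with yaw ≈ 1.005.

>>> {"api": "apply_moves", "payload": {"deltas": [[136,1.6,1.97,0,0,0,0.038],[136,1.6,1.97,0,0,0,0.038],[136,1.6,1.97,0,0,0,0.038],[136,1.6,1.97,0,0,0,0.038],[136,1.6,1.97,0,0,0,0.038],[136,1.6,1.97,0,0,0,0.038],[136,1.6,1.97,0,0,0,0.038],[136,1.6,1.97,0,0,0,0.038],[136,1.6,1.97,0,0,0,0.038],[136,1.6,1.97,0,0,0,0.038]], "grip_force": 20}}

```text
time_s: 1.15
ee_pos: [0.2938, -0.3356, 0.2303]
eef_rot: [-3.141, -0.0, 0.626]
force: [-0.4, -0.2, -0.1]
grip_width: 0.044
grip_force: 0.0
```

>>> {"api": "apply_moves", "payload": {"deltas": [[136,1.6,1.97,0,0,0,0.038],[136,1.6,1.97,0,0,0,0.038],[136,1.6,1.97,0,0,0,0.038],[136,1.6,1.97,0,0,0,0.038],[136,1.6,1.97,0,0,0,0.038],[136,1.6,1.97,0,0,0,0.038],[136,1.6,1.97,0,0,0,0.038],[136,1.6,1.97,0,0,0,0.038],[136,1.6,1.97,0,0,0,0.038],[136,1.6,1.97,0,0,0,0.038]]}}

```text
time_s: 2.15
ee_pos: [0.4538, -0.1387, 0.2303]
eef_rot: [-3.141, 0.0, 1.006]
force: [1.1, 0.5, 0.3]
grip_width: 0.0437
grip_force: 0.0
```

>>> {"api": "apply_moves", "payload": {"deltas": [[136,0,0,0,0,0,0],[136,0,0,0,0,0,0]]}}

```text
time_s: 2.35
ee_pos: [0.4531, -0.1395, 0.2302]
eef_rot: [-3.141, 0.0, 1.005]
force: [-0.4, 0.0, 0.7]
grip_width: 0.0441
grip_force: 0.0
```

```bash
cat >w.py <<'E'
from station import ctrl
from scipy.spatial.transform import Rotation as R
from h import *
def wrist():
    o=ctrl.get_obs();c=ctrl.camera("wrist");M=np.eye(4);M[:3,:3]=R.from_euler("xyz",o["eef_rot"]).as_matrix();M[:3,3]=o["ee_pos"]
    return {"img":c["img"],"K":c["K"],"pose":M@c["hand_eye"]},o
E
python3 - <<'E'
from w import *
c,o=wrist();print(o["ee_pos"],o["eef_rot"],o["grip_width"])
cv2.imwrite("pics/w1.png",c["img"][:,:,::-1])
h=cv2.cvtColor(c["img"],cv2.COLOR_RGB2HSV);m=cv2.inRange(h,(3,90,40),(18,255,255))
for q in cv2.findContours(m,cv2.RETR_EXTERNAL,cv2.CHAIN_APPROX_NONE)[0]:
    if cv2.contourArea(q)<150: continue
    r=cv2.minAreaRect(q);print(r,plane(c,*r[0],.045)); print([plane(c,*b,.045)[:2].round(4).tolist() for b in cv2.boxPoints(r)])
E
```

```text
[ 0.45314066 -0.13950579  0.23021408] [-3.14106754e+00  2.27422979e-04  1.00514205e+00] 0.044135347820295684
((283.4999694824219, 190.49996948242188), (64.99998474121094, 8.999998092651367), 90.0) [ 0.45553667 -0.13988568  0.045     ]
[[0.4685, -0.1116], [0.4755, -0.1161], [0.4419, -0.1696], [0.4345, -0.1649]]
```

View pics/w1.png

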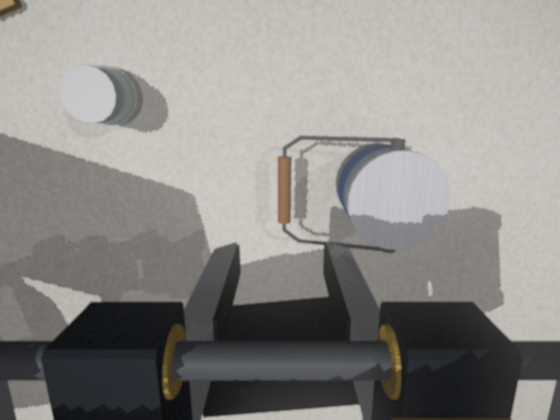

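The wrist view shows the roller upright in the image at (283,190), centred between the fingers at about columns 210 to 355, so the yaw is right. I descend with a 2 mm correction in x.

>>> {"api": "apply_moves", "payload": {"deltas": [[136,0.15,0,-1.8,0,0,0],[136,0,0,-1.8,0,0,0],[136,0,0,-1.8,0,0,0],[136,0,0,-1.8,0,0,0],[136,0,0,-1.8,0,0,0],[136,0,0,-1.8,0,0,0],[136,0,0,-1.8,0,0,0],[136,0,0,-1.8,0,0,0],[136,0,0,-1.8,0,0,0],[136,0,0,-1.8,0,0,0]]}}

```text
time_s: 3.4
ee_pos: [0.4543, -0.1405, 0.0499]
eef_rot: [3.141, 0.0, 1.003]
force: [0.1, -0.2, 0.9]
grip_width: 0.0436
grip_force: 0.0
```

>>> {"api": "apply_moves", "payload": {"deltas": [[160,0,0,0,0,0,0],[190,0,0,0,0,0,0],[215,0,0,0,0,0,0],[235,0,0,0,0,0,0],[255,0,0,0,0,0,0],[255,0,0,0,0,0,0],[255,0,0,0,0,0,0],[255,0,0,0,0,0,0]], "grip_force": 20}}

```text
time_s: 4.2
ee_pos: [0.4552, -0.1398, 0.0508]
eef_rot: [3.14, -0.0, 1.005]
force: [3.2, -2.3, 1.8]
grip_width: 0.0121
grip_force: 20.0
```

```bash
python3 - <<'E'
from w import *
c,o=wrist();print(o["ee_pos"],o["grip_width"],o["grip_force"],o["force"],o["moment"])
s=ctrl.camera("scene");np.savez("s2.npz",**s)
a=s["img"][200:360,130:290,::-1]
cv2.imwrite("pics/g.png",np.hstack([cv2.resize(a,(400,400),interpolation=2),cv2.resize(c["img"][:,:,::-1],(400,400))]))
E
```

```text
[ 0.45518905 -0.13982362  0.05076519] 0.01210008238527975 20.000718533992767 [ 3.15398564 -2.32160834  1.81631652] [-0.51286914 -0.62926334 -0.04115836]
```

View pics/g.png

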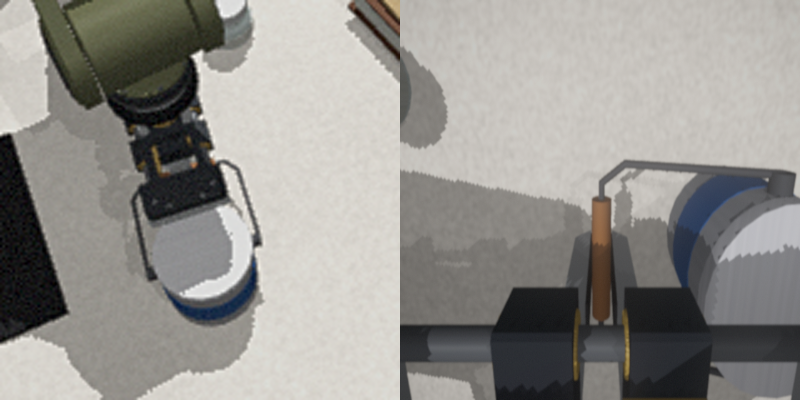

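Grasp confirmed: opening 12.1 mm at 20 N, with the roller between the pads at (600,260) in the right half of the picture. Next I compute the arc.

```bash
python3 - <<'E'
import numpy as np
p=np.linspace(-.235,1.565,19);h=np.diff(-10*np.cos(p));v=np.diff(10*np.sin(p))
for a,b,c in zip(p[1:],h,v):print(round(a,2),[255,round(.844*b,2),round(-.536*b,2),round(c,2),0,0,0])
E
```

```text
-0.14 [255, np.float64(-0.16), np.float64(0.1), np.float64(0.98), 0, 0, 0]
-0.04 [255, np.float64(-0.07), np.float64(0.05), np.float64(1.0), 0, 0, 0]
0.06 [255, np.float64(0.01), np.float64(-0.01), np.float64(1.0), 0, 0, 0]
0.16 [255, np.float64(0.1), np.float64(-0.06), np.float64(0.99), 0, 0, 0]
0.26 [255, np.float64(0.18), np.float64(-0.11), np.float64(0.98), 0, 0, 0]
0.36 [255, np.float64(0.26), np.float64(-0.17), np.float64(0.95), 0, 0, 0]
0.46 [255, np.float64(0.34), np.float64(-0.22), np.float64(0.91), 0, 0, 0]
0.56 [255, np.float64(0.42), np.float64(-0.26), np.float64(0.87), 0, 0, 0]
0.66 [255, np.float64(0.49), np.float64(-0.31), np.float64(0.82), 0, 0, 0]
0.76 [255, np.float64(0.55), np.float64(-0.35), np.float64(0.75), 0, 0, 0]
0.86 [255, np.float64(0.61), np.float64(-0.39), np.float64(0.69), 0, 0, 0]
0.96 [255, np.float64(0.67), np.float64(-0.42), np.float64(0.61), 0, 0, 0]
1.06 [255, np.float64(0.72), np.float64(-0.46), np.float64(0.53), 0, 0, 0]
1.16 [255, np.float64(0.76), np.float64(-0.48), np.float64(0.44), 0, 0, 0]
1.26 [255, np.float64(0.79), np.float64(-0.5), np.float64(0.35), 0, 0, 0]
1.36 [255, np.float64(0.82), np.float64(-0.52), np.float64(0.25), 0, 0, 0]
1.46 [255, np.float64(0.83), np.float64(-0.53), np.float64(0.16), 0, 0, 0]
1.56 [255, np.float64(0.84), np.float64(-0.53), np.float64(0.06), 0, 0, 0]
```

>>> {"api": "apply_moves", "payload": {"deltas": [[255,-0.16,0.1,0.98,0,0,0],[255,-0.07,0.05,1.0,0,0,0],[255,0.01,-0.01,1.0,0,0,0],[255,0.1,-0.06,0.99,0,0,0],[255,0.18,-0.11,0.98,0,0,0],[255,0,0,0,0,0,0]]}}

```text
time_s: 4.9
ee_pos: [0.456, -0.1401, 0.1014]
eef_rot: [3.14, -0.0, 1.005]
force: [-3.7, 1.4, 0.6]
grip_width: 0.0126
grip_force: 20.0
```

>>> {"api": "apply_moves", "payload": {"deltas": [[255,0.26,-0.17,0.95,0,0,0],[255,0.34,-0.22,0.91,0,0,0],[255,0.42,-0.26,0.87,0,0,0],[255,0.49,-0.31,0.82,0,0,0],[255,0.55,-0.35,0.75,0,0,0],[255,0,0,0,0,0,0]]}}

```text
time_s: 5.5
ee_pos: [0.477, -0.1535, 0.1442]
eef_rot: [3.14, -0.0, 1.005]
force: [-8.4, 4.4, 6.6]
grip_width: 0.0122
grip_force: 20.0
```

```bash
python3 - <<'E'
from w import *
o=ctrl.get_obs();print(o["ee_pos"],o["force"])
s=ctrl.camera("scene");t=ctrl.camera("top");c,_=wrist()
a=s["img"][200:360,130:290,::-1];b=t["img"][140:280,290:430,::-1]
cv2.imwrite("pics/g2.png",np.hstack([cv2.resize(a,(400,400),interpolation=2),cv2.resize(c["img"][:,:,::-1],(400,400))]))
S={k:s[k] for k in s}
p=blob(s["img"],(0,0,90),(180,7,255),(211,297),27);P=np.array([plane(S,*q[0],.086) for q in cv2.convexHull(p)])[:,:2].astype(np.float32)
print(cv2.minEnclosingCircle(P))
E
```

```text
[ 0.47695162 -0.15351834  0.14423165] [-8.41745193  4.39303123  6.61092477]
((0.5422357320785522, -0.1956205666065216), 0.0457349494099617)
```

View pics/g2.png

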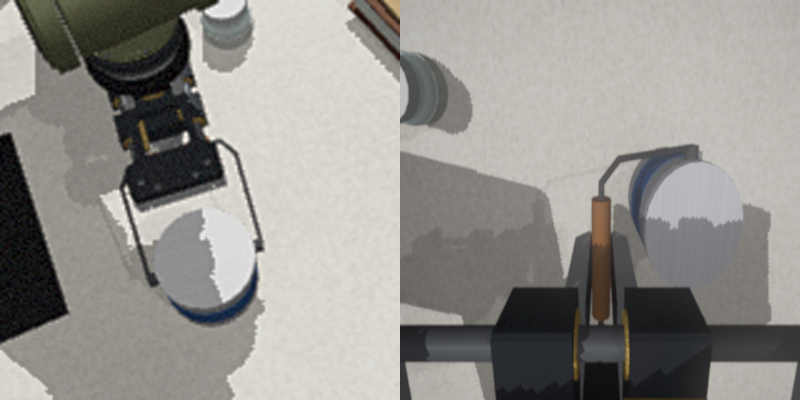

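>>> {"api": "apply_moves", "payload": {"deltas": [[255,-0.13,0.08,0.1,0,0,0],[255,0,0,0,0,0,0]]}}

```text
time_s: 5.85
ee_pos: [0.4745, -0.1521, 0.144]
eef_rot: [-3.141, 0.0, 1.005]
force: [-5.6, 3.2, 5.4]
grip_width: 0.0123
grip_force: 20.0
```

>>> {"api": "apply_moves", "payload": {"deltas": [[255,-0.08,0.05,0.1,0,0,0],[255,0,0,0,0,0,0]]}}

```text
time_s: 6.05
ee_pos: [0.4741, -0.1519, 0.145]
eef_rot: [3.141, -0.0, 1.005]
force: [-0.7, 0.1, 1.1]
grip_width: 0.0127
grip_force: 20.0
```

>>> {"api": "apply_moves", "payload": {"deltas": [[255,0.6,-0.38,0.69,0,0,0],[255,0.67,-0.42,0.61,0,0,0],[255,0,0,0,0,0,0]]}}

```text
time_s: 6.35
ee_pos: [0.4879, -0.1606, 0.1593]
eef_rot: [3.139, -0.0, 1.005]
force: [-4.7, 1.7, 8.4]
grip_width: 0.0125
grip_force: 20.0
```

>>> {"api": "apply_moves", "payload": {"deltas": [[255,0.7,-0.44,0.55,0,0,0],[255,0.74,-0.47,0.45,0,0,0],[255,0,0,0,0,0,0]]}}

```text
time_s: 6.65
ee_pos: [0.502, -0.1696, 0.1688]
eef_rot: [3.14, -0.0, 1.004]
force: [-4.2, 0.4, 10.3]
grip_width: 0.0122
grip_force: 20.0
```

>>> {"api": "apply_moves", "payload": {"deltas": [[255,0,0,0.15,0,0,0],[255,0,0,0,0,0,0]]}}

```text
time_s: 6.85
ee_pos: [0.501, -0.1688, 0.1691]
eef_rot: [3.141, 0.0, 1.005]
force: [0.7, -1.8, -1.8]
grip_width: 0.0124
grip_force: 20.0
```

>>> {"api": "apply_moves", "payload": {"deltas": [[255,0.76,-0.48,0.42,0,0,0],[255,0.8,-0.5,0.32,0,0,0],[255,0,0,0,0,0,0]]}}

```text
time_s: 7.15
ee_pos: [0.5175, -0.1792, 0.1769]
eef_rot: [3.141, -0.0, 1.005]
force: [-0.0, 0.5, 0.6]
grip_width: 0.012
grip_force: 20.0
```

Forces are neutral now. The geometry says the roller sits about 11.5 mm ahead of the TCP, with about 23 mm left to upright.

>>> {"api": "apply_moves", "payload": {"deltas": [[255,0.65,-0.41,0.16,0,0,0],[255,0.65,-0.41,0.09,0,0,0],[255,0.6,-0.38,0.03,0,0,0],[255,0,0,0,0,0,0],[255,0,0,0,0,0,0]], "grip_force": 20}}

```text
time_s: 7.65
ee_pos: [0.5355, -0.1906, 0.1793]
eef_rot: [-3.141, 0.0, 1.005]
force: [-0.7, -0.3, -6.5]
grip_width: 0.0123
grip_force: 20.0
```

```bash
python3 - <<'E'
from w import *
o=ctrl.get_obs();print(o["ee_pos"],o["force"])
s=ctrl.camera("scene");c,_=wrist()
a=s["img"][200:360,130:290,::-1]
cv2.imwrite("pics/g3.png",np.hstack([cv2.resize(a,(400,400),interpolation=2),cv2.resize(c["img"][:,:,::-1],(400,400))]))
E
```

```text
[ 0.53548956 -0.1905654   0.17926273] [-0.71262763 -0.32918273 -6.49945255]
```

View pics/g3.png

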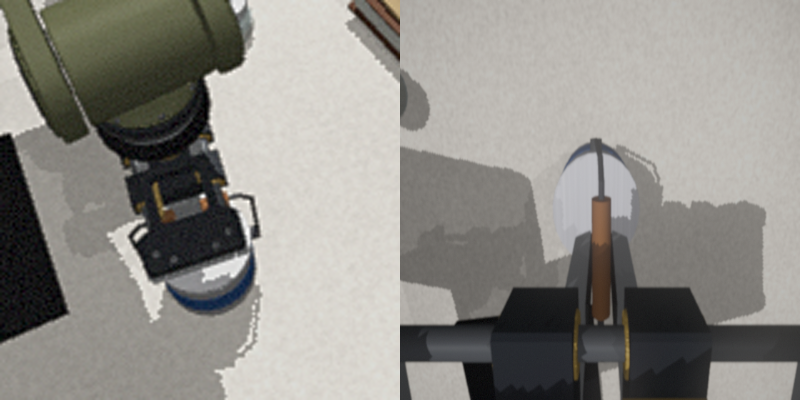

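The bail stands upright over the can, with the leg running vertically at column 600 in the right half of the picture. I tighten the grip and lift.

>>> {"api": "apply_moves", "payload": {"deltas": [[255,0,0,0,0,0,0],[255,0,0,0,0,0,0],[255,0,0,0.3,0,0,0],[255,0,0,0.5,0,0,0],[255,0,0,0.7,0,0,0],[255,0,0,0.7,0,0,0],[255,0,0,0.7,0,0,0],[255,0,0,0.7,0,0,0],[255,0,0,0.7,0,0,0],[255,0,0,0.7,0,0,0]], "grip_force": 45}}

```text
time_s: 8.75
ee_pos: [0.5356, -0.1906, 0.2303]
eef_rot: [3.141, 0.0, 1.005]
force: [-0.4, 0.0, -7.9]
grip_width: 0.0117
grip_force: 45.0
```

>>> {"api": "apply_moves", "payload": {"deltas": [[255,0,0,0.7,0,0,0],[255,0,0,0.7,0,0,0],[255,0,0,0.7,0,0,0],[255,0,0,0.7,0,0,0],[255,0,0,0.7,0,0,0],[255,0,0,0.7,0,0,0],[255,0,0,0.7,0,0,0],[255,0,0,0.5,0,0,0],[255,0,0,0.3,0,0,0],[255,0,0,0,0,0,0]]}}

```text
time_s: 9.75
ee_pos: [0.5357, -0.1906, 0.287]
eef_rot: [3.141, -0.0, 1.005]
force: [0.0, 0.5, -7.5]
grip_width: 0.0117
grip_force: 45.0
```

>>> {"api": "apply_moves", "payload": {"deltas": [[255,0.04,0.3,0,0,0,0],[255,0.09,0.6,0,0,0,0],[255,0.13,0.9,0,0,0,0],[255,0.17,1.2,0,0,0,0],[255,0.2,1.4,0,0,0,0],[255,0.2,1.4,0,0,0,0],[255,0.2,1.4,0,0,0,0],[255,0.2,1.4,0,0,0,0],[255,0.2,1.4,0,0,0,0],[255,0.2,1.4,0,0,0,0]]}}

```text
time_s: 10.75
ee_pos: [0.552, -0.0753, 0.2867]
eef_rot: [3.142, -0.0, 1.005]
force: [-0.4, 0.3, -8.1]
grip_width: 0.0117
grip_force: 45.0
```

>>> {"api": "apply_moves", "payload": {"deltas": [[255,0.2,1.4,0,0,0,0],[255,0.2,1.4,0,0,0,0],[255,0.2,1.4,0,0,0,0],[255,0.2,1.4,0,0,0,0],[255,0.2,1.4,0,0,0,0],[255,0.2,1.4,0,0,0,0],[255,0.2,1.4,0,0,0,0],[255,0.2,1.4,0,0,0,0],[255,0.2,1.4,0,0,0,0],[255,0.2,1.4,0,0,0,0]]}}

```text
time_s: 11.75
ee_pos: [0.572, 0.0646, 0.2866]
eef_rot: [-3.142, 0.0, 1.005]
force: [0.4, -0.1, -7.3]
grip_width: 0.0116
grip_force: 45.0
```

>>> {"api": "apply_moves", "payload": {"deltas": [[255,0.2,1.4,0,0,0,0],[255,0.2,1.4,0,0,0,0],[255,0.2,1.4,0,0,0,0],[255,0.2,1.4,0,0,0,0],[255,0.2,1.4,0,0,0,0],[255,0.2,1.3,0,0,0,0],[255,0.17,1.2,0,0,0,0],[255,0.13,0.9,0,0,0,0],[255,0.09,0.6,0,0,0,0],[255,0.04,0.3,0,0,0,0]]}}

```text
time_s: 12.75
ee_pos: [0.5882, 0.1769, 0.2865]
eef_rot: [-3.141, 0.0, 1.005]
force: [-1.0, -0.3, -7.9]
grip_width: 0.0117
grip_force: 45.0
```

>>> {"api": "apply_moves", "payload": {"deltas": [[255,0,0,-0.5,0,0,0],[255,0,0,-0.7,0,0,0],[255,0,0,-0.5,0,0,0],[255,0,0,-0.3,0,0,0],[255,0,0,0,0,0,0],[255,0,0,0,0,0,0],[255,0,0,0,0,0,0],[255,0,0,0,0,0,0]]}}

```text
time_s: 13.55
ee_pos: [0.5882, 0.1764, 0.2669]
eef_rot: [3.141, -0.0, 1.005]
force: [-0.0, -0.1, -7.9]
grip_width: 0.012
grip_force: 45.0
```

```bash
python3 - <<'E'
from w import *
o=ctrl.get_obs();print(o["ee_pos"],o["force"])
s=ctrl.camera("scene");c,_=wrist();t=ctrl.camera("top")
# predicted pad outline (yellow) and predicted can base (red) at present height
def proj(c,X):
    q=np.linalg.inv(c["pose"])@np.append(X,1);q=c["K"]@np.array([q[0],-q[1],-q[2]]);return (q[:2]/q[2])
im=[]
for c_,w in((s,(230,110,420,290)),(c,None)):
    i=c_["img"][:,:,::-1].copy()
    if w:i=i[w[1]:w[3],w[0]:w[2]]
    im.append(cv2.resize(i,(400,400),interpolation=2))
cv2.imwrite("pics/g4.png",np.hstack(im))
E
```

```text
[0.58824668 0.1764022  0.26689455] [-0.04790342 -0.06677732 -7.89252324]
```

View pics/g4.png

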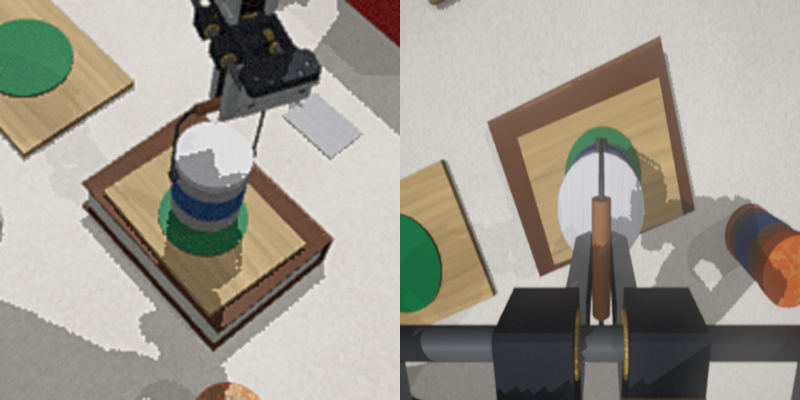

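The can hangs plumb and centred over the green pad: can at (210,190) and pad at (205,225) in the left half of the picture. The base should be about 25 mm above the felt, so I lower gently.

>>> {"api": "apply_moves", "payload": {"deltas": [[255,0,0,-0.3,0,0,0],[255,0,0,-0.4,0,0,0],[255,0,0,-0.4,0,0,0],[255,0,0,-0.4,0,0,0],[255,0,0,-0.3,0,0,0],[255,0,0,-0.2,0,0,0],[255,0,0,-0.1,0,0,0],[255,0,0,0,0,0,0]]}}

```text
time_s: 14.5
ee_pos: [0.5882, 0.1764, 0.2456]
eef_rot: [-3.142, 0.0, 1.005]
force: [0.4, -0.0, -7.7]
grip_width: 0.0117
grip_force: 45.0
```

>>> {"api": "apply_moves", "payload": {"deltas": [[255,0,0,-0.1,0,0,0],[255,0,0,-0.1,0,0,0],[255,0,0,-0.1,0,0,0],[255,0,0,0,0,0,0]]}}

```text
time_s: 14.9
ee_pos: [0.5881, 0.1764, 0.2425]
eef_rot: [-3.141, 0.0, 1.005]
force: [-0.1, 0.3, -6.8]
grip_width: 0.0118
grip_force: 45.0
```

>>> {"api": "apply_moves", "payload": {"deltas": [[255,0,0,-0.1,0,0,0],[255,0,0,0,0,0,0]]}}

```text
time_s: 15.1
ee_pos: [0.5882, 0.1764, 0.2415]
eef_rot: [-3.141, 0.0, 1.005]
force: [-1.0, 1.2, -8.3]
grip_width: 0.0117
grip_force: 45.0
```

>>> {"api": "apply_moves", "payload": {"deltas": [[255,0,0,-0.05,0,0,0],[255,0,0,0,0,0,0]]}}

```text
time_s: 15.3
ee_pos: [0.5882, 0.1764, 0.2411]
eef_rot: [-3.142, 0.0, 1.005]
force: [0.7, 0.3, -7.8]
grip_width: 0.0116
grip_force: 45.0
```

>>> {"api": "apply_moves", "payload": {"deltas": [[255,0,0,-0.08,0,0,0],[255,0,0,0,0,0,0]]}}

```text
time_s: 15.5
ee_pos: [0.5882, 0.1764, 0.2404]
eef_rot: [3.141, -0.0, 1.005]
force: [1.0, -0.3, -7.1]
grip_width: 0.0117
grip_force: 45.0
```

>>> {"api": "apply_moves", "payload": {"deltas": [[255,0,0,-0.08,0,0,0],[255,0,0,0,0,0,0]]}}

```text
time_s: 15.7
ee_pos: [0.5883, 0.1764, 0.2398]
eef_rot: [3.141, -0.0, 1.005]
force: [1.0, -1.2, -6.0]
grip_width: 0.0117
grip_force: 45.0
```

>>> {"api": "apply_moves", "payload": {"deltas": [[255,0,0,-0.06,0,0,0],[255,0,0,0,0,0,0]]}}

```text
time_s: 15.9
ee_pos: [0.5884, 0.1764, 0.2397]
eef_rot: [3.141, -0.001, 1.005]
force: [-1.5, -2.0, 1.9]
grip_width: 0.0116
grip_force: 45.0
```

>>> {"api": "apply_moves", "payload": {"deltas": [[255,0,0,-0.06,0,0,0],[255,0,0,0,0,0,0],[255,0,0,0,0,0,0]]}}

```text
time_s: 16.2
ee_pos: [0.5885, 0.1764, 0.2397]
eef_rot: [3.14, -0.001, 1.005]
force: [-3.1, -1.5, 6.4]
grip_width: 0.0116
grip_force: 45.0
```

Contact is made: the force went from -8 to +6 N. I back off 0.5 mm, release and retreat straight up.

>>> {"api": "apply_moves", "payload": {"deltas": [[255,0,0,0.06,0,0,0],[255,0,0,0,0,0,0]], "grip_force": 10}}

```text
time_s: 16.4
ee_pos: [0.5884, 0.1766, 0.2392]
eef_rot: [3.141, -0.001, 1.005]
force: [1.5, 1.4, 0.9]
grip_width: 0.0125
grip_force: 10.0
```

>>> {"api": "apply_moves", "payload": {"deltas": [[215,0,0,0,0,0,0],[205,0,0,0,0,0,0],[190,0,0,0,0,0,0],[170,0,0,0,0,0,0],[140,0,0,0,0,0,0],[140,0,0,0,0,0,0]]}}

```text
time_s: 17.0
ee_pos: [0.5882, 0.1764, 0.2389]
eef_rot: [-3.142, 0.0, 1.005]
force: [0.6, 0.2, -0.1]
grip_width: 0.0412
grip_force: 0.0
```

>>> {"api": "apply_moves", "payload": {"deltas": [[140,0,0,0.5,0,0,0],[140,0,0,1,0,0,0],[140,0,0,1.5,0,0,0],[140,0,0,1.5,0,0,0],[140,0,0,1.5,0,0,0],[140,0,0,1.5,0,0,0],[140,0,0,1,0,0,0],[140,0,0,0,0,0,0],[140,0,0,0,0,0,0]]}}

```text
time_s: 17.9
ee_pos: [0.5881, 0.1764, 0.3237]
eef_rot: [-3.141, 0.0, 1.005]
force: [1.0, 0.0, -1.4]
grip_width: 0.0428
grip_force: 0.0
```

```bash
python3 - <<'E'
from w import *
o=ctrl.get_obs();print(o["ee_pos"],o["force"])
s=ctrl.camera("scene");c,_=wrist()
cv2.imwrite("pics/g5.png",np.hstack([cv2.resize(s["img"][110:290,230:420,::-1],(400,400),interpolation=2),cv2.resize(c["img"][:,:,::-1],(400,400))]))
E
```

```text
[0.58814214 0.17639267 0.32365723] [ 1.01749483  0.01454134 -1.38687352]
```

View pics/g5.png

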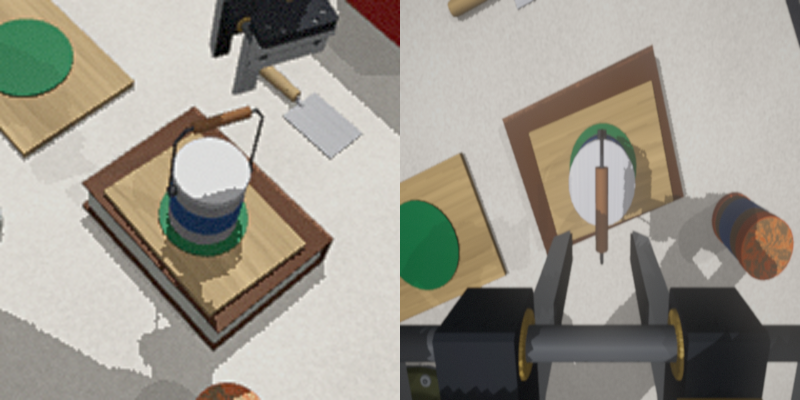

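The can stands upright and centred on the felt (around (205,225) in the left half), with the bail upright and the gripper clear of it. The book, board, tube and spatula look undisturbed.

```bash
python3 -c "
from station import ctrl
print(ctrl.hand_in())"
```

```text
the job is handed in; nothing more can be done
None
```

The job is handed in at about 18 s on the robot's clock: the can stands upright and released on the green felt pad with its bail up, and the last pictures show the book, board, tube and spatula in place; the jar was out of view in that last check, and while the bail was being raised the can slid a few millimetres at most on the table.

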